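# Put away the baby's feeding things by kind

## Robot

A 7-joint arm with a two-finger parallel gripper is mounted at the origin on the work surface. World frame = base frame: x ahead of the robot, y to its left, z up, the work surface at z = 0. Lengths are in m, angles in rad, forces in N, time in s.
With the tool pointing down it reaches from about 0.425 to 0.825 m from the base axis. Payload 3.6 kg.
Tool frame: the origin (TCP) lies between the finger pads; the fingertips stand 11 mm ahead of it and the grasp point (between the pads) lies 8 mm behind it; z points along the fingers, y is the line along which they close (so a half turn about z gives the same grasp; the last joint's range is limited). The gripper opens to 93 mm and grips with 3 to 60 N. Pads are 15 mm wide; open, the fingers measure 128 mm over their backs; the gripper's body (75 mm by 188 mm) begins 65 mm behind the grasp point.
Start: joints at [-1.25, 0.615, -0.013, 1.423, 0.008, 1.103, -0.04], TCP at [0.221, 0.611, 0.23] pointing down, gripper open.
Joint ranges: [-3.12, 3.12], [-0.3, 2.06], [-1.34, 1.32], [0.26, 2.42], [-1.36, 4.5], [0.01, 1.98], [-2.84, 2.84]. Speed limits (rad/s): [2.79, 2.79, 3.14, 3.14, 3.14, 3.14, 3.14].

## Interface

Orientations are given as [roll, pitch, yaw] about the fixed x, y, z axes, in that order (R = Rz(yaw) Ry(pitch) Rx(roll)).
In Python, from station import status, vision, ticket, nets gives the robot as it stands.
- The arm moves only by the tool jog_arm, never from a script. Its argument "increments" is one flat list of numbers, 6 for each row, row after row: the shift along the world's x, y, z in m, then the turn, a rotation vector about the world's x, y, z in degrees. In form: [x, y, z, rx, ry, rz, x, y, z, rx, ry, rz, ...]. A call has 1 to 10 rows; each row shifts and turns the commanded pose from where the row before left it; what a row does not reach is not made up. A row lasts 1/10 s, in which the tool goes at most 50 mm and 8.59 degrees, less where a joint would pass 70% of its speed; a pose out of reach is approached as far as the arm can. A call with a gripper value outside its range is refused whole. "grip" is the opening, from -1 (shut) to 1 (fully open), set as the call begins (left out, the last holds). The fingers move at their own pace and stop on an object; the grip force is fixed at half the most. Time passes only in rows, so rows that do not move let the fingers close. It gives the time, the measured TCP pose, the force, the opening and the grip force at its end, in the units of the state.
- status.get_obs(): the state, without advancing time (a new reading comes with each control period).
- vision.capture(name): name is "scene" or "side" or "wrist"; returns (picture, depth): 384x512x3 uint8, red, green, blue; 384x512 float32, m along the optical axis (not along the pixel's ray), 0 where there is no reading.
- vision.camera_model(name): a dict with "intrinsics" (3x3 intrinsics, pixels), "T" (4x4, takes a point from camera to world coordinates). Camera axes: x right, y up, looking along -z (the intrinsics and any distortion apply to the point x, -y, -z); pixel columns grow to the right and rows downward; lengths in m; the calibration is good to about 2 mm. A picture is of the moment at which its call begins: read the wrist's pose just before it. camera_model takes no time and is no camera call; for the wrist camera it gives the pose at the moment of the call.
- ticket.finish_job(): hands the job in; it is judged then, once.
Trained networks look in the newest picture that a camera, given by its name, has taken for a name from the list of things; names that differ only in an ending like _2 or _b are one class to them, and where a whole thing is asked for, a point or a joint stands for the part that bears it (a point fixed in the world has none). Each returns a list of dicts, best first, with "score" (0 to 1); they miss things now and then, are a little off and sometimes report something else, mostly with a low value. They report only what shows in the picture. A call takes as long as a camera call.
- nets.search_frame(camera, name): "extent" ([centre column, centre row, width, height] in pixels, round what is visible of it).
- nets.masks_of(camera, name): "pixels" (384x512 bool, what is visible of it) and "extent" ([centre column, centre row, width, height] in pixels, round what is visible of it).
- nets.mark_of(camera, name): "pixel" ([row, column] in pixels: a listed point, or the origin of a listed thing).
The state is a dict: "t": time; "joint_positions": joint angles; "qd": joint speeds; "joint_torque": joint torques, N m; "ee_pos": TCP position; "ee_rot": TCP orientation; "force": force on the tool from outside, world axes, zero at the start; "wrist_torque": the same for the moment, N m; "gripper_width": finger opening in m; "finger_force": force on a finger pad.
Only numpy, scipy, OpenCV 4.12 (cv2) and the standard library are available. Lean on these libraries where they do the work, as an engineer would, in place of code of your own. Each camera call takes 0.05 s, during which the arm holds its last target. There are 200 camera calls.

## Task

Put the baby's washed things away by kind: stand the red-lidded and the yellow-lidded glass jar upright in the two free bays of the bamboo rack, lay the two spoons side by side, flat, bowl up and lengthwise, in the wooden cutlery tray, and stand the blue snack cup upright in the white basket. The jars are glass, so set them down rather than dropping them, and do not tip them over. Leave the white-lidded jar in its bay.

Things in the scene. Friction and masses are not known exactly. Their poses are not given: they have to be found in the camera images.
- jar_red: Empty small glass jar, straight-sided, 50 mm in diameter and 80 mm high, bright red screw lid of the same diameter (top 18 mm), about 120 g. Origin: centre of its underside; z up its axis. Starts upright on the ledge.
- jar_yellow: Empty small glass jar, straight-sided, 50 mm in diameter and 80 mm high, yellow screw lid of the same diameter (top 18 mm), about 120 g. Origin: centre of its underside; z up its axis. Starts upright on the ledge.
- spoon_steel: Baby spoon, 134 mm long, 35 g, all bare steel; lies bowl up, bowl roughly away from the robot. Origin: mid-length, at the level of the surface under it; x along it to the bowl (34 x 25 mm, 10 mm high, at +x), z up. From x = -26 to +22 mm the handle is level, 10 mm wide, from 6 to 11 mm above that surface: grip it there, across y. Balance point within 12 mm of the origin.
- spoon_orange: Baby spoon, 134 mm long, 35 g, orange plastic handle, steel bowl; lies bowl up, bowl roughly away from the robot. Origin: mid-length, at the level of the surface under it; x along it to the bowl (34 x 25 mm, 10 mm high, at +x), z up. From x = -26 to +22 mm the handle is level, 12 mm wide, from 4 to 11 mm above that surface: grip it there, across y. Balance point within 12 mm of the origin.
- snack_cup: Blue plastic snack cup with its pale-blue flip-top lid closed, about 90 g: 72 mm high in all, 54 mm wide at the foot, widening to 61 mm at 50 mm height, lid rim 62 mm in diameter from 50 to 64 mm height, a low blue flap on top. Starts upright on the ledge. Origin: centre of its underside; z up.
- rack: Fixed slotted bamboo rack, 84 mm (x) by 228 mm (y), long side roughly across the robot's view. Origin: centre of its underside; z up. Slatted floor, top 8 mm up; three bays in a row, 68 x 68 mm inside, centred at y = -74, 0, +74 mm; bars round them 6 to 8 mm thick, tops 30 mm up. The middle bay holds the white-lidded jar; the end bays are free, either jar may go in either.
- tray: Fixed open wooden cutlery tray with a grey lining, 132 mm (its x) by 190 mm (its y, lengthwise), inside 120 x 178 mm, walls 6 mm thick with the rim 26 mm above the ledge; the floor's top is 6 mm up. Origin: centre of its underside; z up. Empty at the start.
- basket: Fixed square white plastic basket, 140 x 140 mm, inside 130 x 130 mm, walls 5 mm thick with the rim 32 mm above the ledge; the floor's top is 5 mm up. Origin: centre of its underside; z up. Empty at the start.
- jar_white: Empty small glass jar, straight-sided, 50 mm in diameter and 80 mm high, white screw lid of the same diameter (top 18 mm), about 120 g. Origin: centre of its underside; z up its axis. A bystander: it stands upright in the rack's middle bay and stays there.

How it is judged:
By the outcome, as a careful person would: the job done as asked, in the order asked, and still so for the second after the job is handed in, with the robot touching nothing.
It also fails if it takes over 120 s, if anything falls off the work surface, if the arm or the gripper's body presses on something with over 40 N, if the wrist force passes 120 N, or if a joint passes its speed limit or range.

## Working session

There is one attempt and no reset: what is moved stays moved. The work goes in short steps, Python scripts to look and compute and a tool call to move; the robot and the scene stay as the last step left them, time stands still between calls to the robot, and variables do not carry over. Pictures are saved under pics/ and viewed, at most 14 in all, crops included, and the job is handed in when it is done.

Besides the shell and the picture viewer there is one more tool, called as name(argument=value, ...) on one line, values as JSON. jog_arm: Moves the arm, as the interface text tells. Its arguments: {"type":"object","properties":{"increments":{"type":"array"},"grip":{"type":"number"}},"required":["increments"]}

```bash
mkdir -p pics; ls; cat > h.py <<'E'
import numpy as np, cv2
from station import status, vision, ticket, nets
def snap(cam,fn=None):
    M=vision.camera_model(cam); im,d=vision.capture(cam)
    if fn: cv2.imwrite('pics/'+fn+'.png',im[:,:,::-1])
    return im,d,M
def world(d,M):
    K=np.array(M['intrinsics']);T=np.array(M['T'])
    v,u=np.mgrid[:d.shape[0],:d.shape[1]]
    P=np.stack([(u-K[0,2])/K[0,0]*d,-(v-K[1,2])/K[1,1]*d,-d],-1)
    return P@T[:3,:3].T+T[:3,3]
E
python3 - <<'E'
from h import *
for c in ['scene','side']:
    im,d,M=snap(c,c+'0'); P=world(d,M); print(c,np.round(M['T'],2).tolist(),[k for k in M])
    for n in ['jar_red','jar_yellow','spoon_steel','spoon_orange','snack_cup','rack','tray','basket','jar_white']:
        for r in nets.masks_of(c,n)[:2]:
            m=r['pixels']&(d>0); Q=P[m]
            if len(Q)==0: continue
            print(n,round(r['score'],2),np.round(r['extent']).tolist(),len(Q),'med',np.round(np.median(Q,0),3),'p2',np.round(np.percentile(Q,2,0),3),'p98',np.round(np.percentile(Q,98,0),3))
print(status.get_obs())
E
```

```text
pics
scene [[0.84, -0.28, 0.45, 0.98], [0.53, 0.49, -0.69, -0.7], [-0.02, 0.83, 0.56, 0.6], [0.0, 0.0, 0.0, 1.0]] ['intrinsics', 'T']
jar_red 0.79 [254.0, 120.0, 19.0, 32.0] 555 med [0.358 0.251 0.055] p2 [0.328 0.241 0.011] p98 [0.373 0.285 0.081]
jar_yellow 0.74 [250.0, 153.0, 21.0, 39.0] 684 med [0.448 0.107 0.057] p2 [0.417 0.096 0.003] p98 [0.459 0.136 0.081]
spoon_steel 0.6 [107.0, 245.0, 42.0, 32.0] 324 med [ 0.375 -0.262  0.009] p2 [ 0.292 -0.281 -0.   ] p98 [ 0.411 -0.244  0.013]
spoon_orange 0.7 [192.0, 219.0, 50.0, 21.0] 359 med [ 0.448 -0.108  0.009] p2 [ 0.382 -0.121 -0.001] p98 [ 0.502 -0.09   0.013]
snack_cup 0.95 [237.0, 181.0, 31.0, 39.0] 964 med [ 0.482 -0.003  0.053] p2 [ 0.448 -0.017  0.002] p98 [0.499 0.035 0.072]
rack 0.89 [183.0, 295.0, 106.0, 122.0] 5193 med [ 0.574 -0.318  0.009] p2 [ 0.509 -0.393 -0.   ] p98 [ 0.625 -0.162  0.032]
tray 0.92 [336.0, 149.0, 70.0, 53.0] 2573 med [0.57  0.299 0.007] p2 [0.498 0.198 0.   ] p98 [0.648 0.4   0.026]
tray 0.36 [185.0, 272.0, 36.0, 54.0] 1534 med [ 0.577 -0.287  0.069] p2 [ 0.545 -0.3    0.013] p98 [ 0.59  -0.255  0.0
[... 1614 characters left out ...]
 1.0, 'joint_positions': array([-1.25051255,  0.61486322, -0.0125621 ,  1.42339499,  0.00812228,
        1.10339354, -0.04044678]), 'qd': array([-0.00135917,  0.00039901,  0.00258028,  0.00135886, -0.00106526,
       -0.00060933, -0.00076755]), 'joint_torque': array([-7.28572268e-04, -4.58832872e+01,  2.08575432e-01, -1.66037267e+01,
       -6.11026492e-02,  1.33262193e-02,  4.49601248e-05]), 'ee_pos': array([0.22091376, 0.61128346, 0.2296659 ]), 'ee_rot': array([-3.14158419e+00,  5.11543809e-06,  2.79478343e+00]), 'force': array([ 0.23785226, -0.3811982 ,  1.19042206]), 'wrist_torque': array([ 0.01759059, -0.03258178,  0.01397865]), 'finger_force': 0.0, 'gripper_width': 0.09319232858642287}
```

View pictures.

```bash
python3 - <<'E'
import cv2,numpy as np
a=cv2.imread('pics/scene0.png');b=cv2.imread('pics/side0.png')
cv2.imwrite('pics/both0.png',np.vstack([cv2.resize(a[70:370,60:400],(680,600)),])[:600])
cv2.imwrite('pics/side0b.png',cv2.resize(b[90:340,110:450],(800,588)))
E
```

```text
(no output)
```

View pics/both0.png

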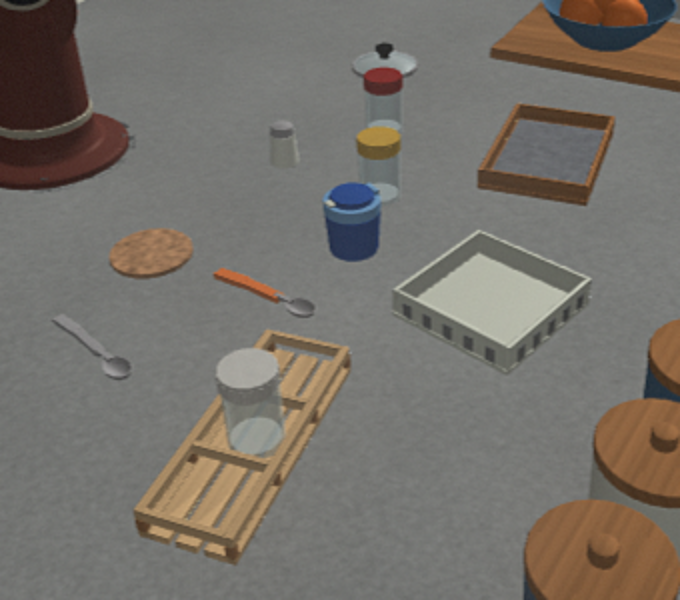

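View pics/side0b.png

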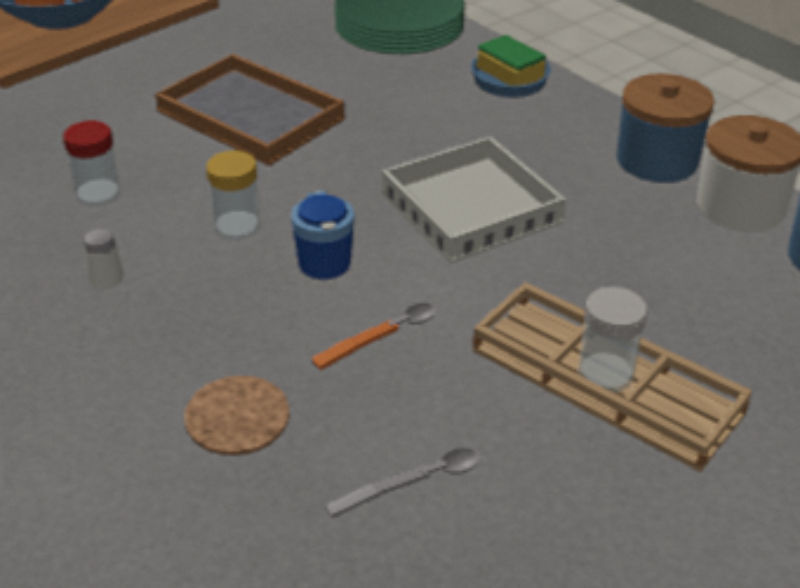

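Both views show every object as listed. The scene view has red lid at crop (383,80), yellow (378,142), cup (352,200) and the free bays at either end of the rack. Next I measure exact poses.

```bash
cat > meas.py <<'E'
from h import *
def pts(names,cams=('scene','side')):
    out={n:{} for n in names}
    for c in cams:
        im,d,M=snap(c); P=world(d,M)
        for n in names:
            r=nets.masks_of(c,n)
            if r: out[n][c]=P[r[0]['pixels']&(d>0)]
    return out
def top(Q,lo,hi):
    q=Q[(Q[:,2]>lo)&(Q[:,2]<hi)][:,:2].astype(np.float32)
    (c,r)=cv2.minEnclosingCircle(q); return np.round(c,4),round(r,4),np.round(q.mean(0),4),len(q)
def rect(Q,lo,hi):
    q=Q[(Q[:,2]>lo)&(Q[:,2]<hi)][:,:2].astype(np.float32)
    return cv2.minAreaRect(q)
def axis(Q,lo,hi):
    q=Q[(Q[:,2]>lo)&(Q[:,2]<hi)][:,:2]; m=q.mean(0); v=np.linalg.svd(q-m,full_matrices=False)[2][0]; v*=np.sign(v[0])
    s=(q-m)@v; a,b=s.min(),s.max()
    return 'mid',np.round(m+v*(a+b)/2,4),'len',round(b-a,4),'yaw',round(np.degrees(np.arctan2(v[1],v[0])),1)
E
python3 - <<'E'
from meas import *
o=pts(['jar_red','jar_yellow','snack_cup','jar_white','spoon_steel','spoon_orange','rack','tray','basket'])
for n,(lo,hi) in dict(jar_red=(.076,.09),jar_yellow=(.076,.09),snack_cup=(.060,.08),jar_white=(.084,.097)).items():
    for c,Q in o[n].items(): print(n,c,*top(Q,lo,hi))
for n in ['spoon_steel','spoon_orange']:
    for c,Q in o[n].items(): print(n,c,*axis(Q,.004,.02))
for n,(lo,hi) in dict(rack=(.026,.034),tray=(.022,.03),basket=(.028,.036)).items():
    for c,Q in o[n].items(): print(n,c,rect(Q,lo,hi))
    print(n,rect(np.vstack(list(o[n].values())),lo,hi))
E
```

```text
jar_red scene [0.3911 0.2159] 0.089 [0.3508 0.2613] 142
jar_red side [0.3449 0.2645] 0.027 [0.3433 0.2636] 184
jar_yellow scene [0.4334 0.1198] 0.0277 [0.4362 0.1186] 198
jar_yellow side [0.4316 0.1197] 0.0269 [0.4304 0.1186] 197
snack_cup scene [0.4703 0.0107] 0.0312 [0.475 0.006] 382
snack_cup side [0.4652 0.0124] 0.0314 [0.4627 0.0077] 362
jar_white scene [ 0.566  -0.2752] 0.0265 [ 0.5676 -0.2773] 562
jar_white side [ 0.5622 -0.2772] 0.0261 [ 0.5617 -0.2778] 335
spoon_steel scene mid [ 0.3506 -0.2595] len 0.1314 yaw -12.7
spoon_steel side mid [ 0.3472 -0.2597] len 0.13 yaw -12.2
spoon_orange scene mid [ 0.4403 -0.1081] len 0.1293 yaw -1.7
spoon_orange side mid [ 0.4369 -0.1086] len 0.1334 yaw -1.8
rack scene ((0.5642485618591309, -0.27687138319015503), (0.08523359894752502, 0.23015451431274414), 12.084527969360352)
rack side ((0.560651957988739, -0.27753832936286926), (0.08807243406772614, 0.2283259779214859), 12.528653144836426)
rack ((0.5619582533836365, -0.27734726667404175), (0.09029845893383026, 0.2299932986497879), 12.39377498626709)
tray scene ((0.570021390914917, 0.302134245634079), (0.13246847689151764, 0.19914716482162476), 12.55662727355957)
tray side ((0.566055417060852, 0.30079203844070435), (0.1361512392759323, 0.19427911937236786), 12.615875244140625)
tray ((0.5670881271362305, 0.3014809191226959), (0.13847865164279938, 0.19914716482162476), 12.55662727355957)
basket scene ((0.6490724086761475, -0.006689392030239105), (0.1451144963502884, 0.14173154532909393), 80.74591827392578)
basket side ((0.6450029611587524, -0.008458457887172699), (0.1439986377954483, 0.14251458644866943), 81.64291381835938)
basket ((0.6467805504798889, -0.007207505404949188), (0.1468743234872818, 0.1460888832807541), 80.74591827392578)
```

jog_arm(increments=[0.0158,-0.0434,-0.01,0,0,-7.2,0.0158,-0.0434,-0.01,0,0,-7.2,0.0158,-0.0434,-0.01,0,0,-7.2,0.0158,-0.0434,-0.01,0,0,-7.2,0.0158,-0.0434,-0.01,0,0,-7.2,0.0158,-0.0434,-0.01,0,0,-7.2,0.0158,-0.0434,-0.01,0,0,-7.2,0.0158,-0.0434,-0.01,0,0,-7.2,0,0,0,0,0,0,0,0,0,0,0,0], grip=1)

```text
t: 3.0
ee_pos: [0.3478, 0.2635, 0.1498]
ee_rot: [3.141, -0.0, 1.788]
force: [-0.2, 0.6, -0.3]
gripper_width: 0.0931
finger_force: 0.0
```

```bash
python3 - <<'E'
from meas import *
o=pts(['jar_red'],('wrist','side'))
for c,Q in o['jar_red'].items(): print(c,len(Q),*top(Q,.074,.09),np.percentile(Q,[2,50,98],0).round(3).tolist())
E
```

```text
wrist 3079 [0.3482 0.2668] 0.0257 [0.3477 0.2686] 2553 [[0.325, 0.246, 0.008], [0.347, 0.273, 0.08], [0.37, 0.291, 0.081]]
side 680 [0.3427 0.2654] 0.0279 [0.3432 0.2628] 196 [[0.32, 0.241, 0.002], [0.338, 0.249, 0.053], [0.365, 0.284, 0.081]]
```

jog_arm(increments=[0,0.0025,-0.025,0,0,0,0,0,-0.025,0,0,0,0,0,-0.025,0,0,0,0,0,-0.025,0,0,0,0,0,0,0,0,0])

```text
t: 3.7
ee_pos: [0.3455, 0.2668, 0.0475]
ee_rot: [-3.136, 0.002, 1.792]
force: [-0.5, 0.2, 0.3]
gripper_width: 0.0931
finger_force: 0.0
```

jog_arm(increments=[0,0,0,0,0,0,0,0,0,0,0,0,0,0,0,0,0,0,0,0,0,0,0,0,0,0,0,0,0,0,0,0,0,0,0,0,0,0,0,0,0,0], grip=-1)

```text
t: 4.4
ee_pos: [0.3474, 0.2667, 0.05]
ee_rot: [3.141, -0.0, 1.79]
force: [-0.5, -0.2, 3.8]
gripper_width: 0.0494
finger_force: 30.0
```

jog_arm(increments=[0,0,0.03,0,0,0,0.02,0,0.04,0,0,0,0.03,0,0.04,0,0,0,0.03,-0.02,0.01,0,0,0,0.02,-0.04,0,0,0,0,0.01,-0.045,0,0,0,0,0.01,-0.045,0,0,0,0,0.01,-0.045,0,0,0,0,0.01,-0.045,0,0,0,0,0.01,-0.045,0,0,0,0])

```text
t: 5.4
ee_pos: [0.497, -0.0202, 0.1693]
ee_rot: [-3.141, -0.0, 1.79]
force: [0.7, -0.1, -0.6]
gripper_width: 0.0494
finger_force: 30.0
```

jog_arm(increments=[0.01,-0.045,0,0,0,0,0.01,-0.045,0,0,0,0,0.01,-0.045,0,0,0,0,0.0093,-0.03,0,0,0,0,0.01,-0.0217,0,0,0,0,0,0,0,0,0,0,0,0,0,0,0,0])

```text
t: 6.1
ee_pos: [0.5458, -0.2047, 0.1688]
ee_rot: [-3.14, -0.002, 1.789]
force: [0.1, 0.4, -1.2]
gripper_width: 0.05
finger_force: 30.0
```

jog_arm(increments=[0.001,0,-0.03,0,0,0,0,0,-0.03,0,0,0,0,0,-0.025,0,0,0,0,0,-0.015,0,0,0,0,0,-0.007,0,0,0,0,0,-0.003,0,0,0,0,0,0,0,0,0,0,0,0,0,0,0,0,0,0,0,0,0])

```text
t: 7.0
ee_pos: [0.5482, -0.2053, 0.0606]
ee_rot: [3.14, 0.001, 1.79]
force: [-0.4, 0.2, -0.6]
gripper_width: 0.0492
finger_force: 30.0
```

```bash
python3 - <<'E'
from meas import *
o=pts(['jar_red','jar_white'])
for n in o:
  for c,Q in o[n].items(): print(n,c,*top(Q,.08,.1),np.percentile(Q,[2,98],0)[:,2].round(3))
im,d,M=snap('scene')
cv2.imwrite('pics/p1.png',cv2.resize(im[200:360,100:310,::-1],None,fx=3,fy=3))
print(status.get_obs()['force'],status.get_obs()['ee_pos'])
E
```

```text
jar_red scene [ 0.5568 -0.2185] 0.04 [ 0.5508 -0.2114] 490 [0.018 0.092]
jar_red side [ 0.5456 -0.2177] 0.0211 [ 0.5432 -0.2222] 133 [0.014 0.09 ]
jar_white scene [ 0.5651 -0.2769] 0.0268 [ 0.569  -0.2788] 587 [0.016 0.09 ]
jar_white side [ 0.562  -0.2764] 0.0263 [ 0.5599 -0.2785] 382 [0.013 0.089]
[ 0.4198994   0.42006754 -0.80609263] [ 0.54759778 -0.2051636   0.05974986]
```

View pics/p1.png

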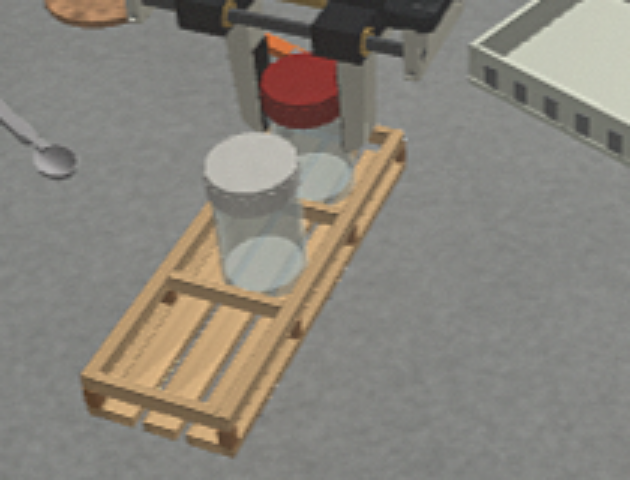

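The red jar is in the near bay, with its base at crop (322,178) inside the bars and about 2 mm above the slats. I'll lower it and release.

jog_arm(increments=[-0.001,0,-0.001,0,0,0,0,0,-0.001,0,0,0,0,0,0,0,0,0,0,0,0,0,0,0])

```text
t: 7.75
ee_pos: [0.5464, -0.2052, 0.058]
ee_rot: [-3.141, -0.0, 1.789]
force: [-2.3, 0.4, 4.6]
gripper_width: 0.0494
finger_force: 30.0
```

jog_arm(increments=[0,0,0,0,0,0,0,0,0,0,0,0,0,0,0,0,0,0,0,0,0,0,0,0,0,0,0.01,0,0,0,0,0,0.03,0,0,0,0,0,0.04,0,0,0,0,0,0.04,0,0,0], grip=0.9)

```text
t: 8.55
ee_pos: [0.5463, -0.2051, 0.1793]
ee_rot: [-3.141, -0.0, 1.789]
force: [0.3, -0.7, 1.5]
gripper_width: 0.0884
finger_force: 0.0
```

jog_arm(increments=[-0.0142,0.0406,-0.0035,0,0,0,-0.0142,0.0406,-0.0035,0,0,0,-0.0142,0.0406,-0.0035,0,0,0,-0.0142,0.0406,-0.0035,0,0,0,-0.0142,0.0406,-0.0035,0,0,0,-0.0142,0.0406,-0.0035,0,0,0,-0.0142,0.0406,-0.0035,0,0,0,-0.0142,0.0406,-0.0035,0,0,0,0,0,0,0,0,0,0,0,0,0,0,0])

```text
t: 9.55
ee_pos: [0.433, 0.1207, 0.1502]
ee_rot: [3.141, -0.0, 1.793]
force: [-0.2, -0.4, -0.5]
gripper_width: 0.0883
finger_force: 0.0
```

```bash
python3 - <<'E'
from meas import *
o=pts(['jar_yellow'],('wrist',))
for c,Q in o['jar_yellow'].items(): print(c,len(Q),*top(Q,.074,.09),np.percentile(Q,[2,50,98],0).round(3).tolist())
print(status.get_obs()['ee_pos'])
E
```

```text
wrist 3056 [0.4348 0.1217] 0.0255 [0.4345 0.123 ] 2507 [[0.412, 0.1, 0.01], [0.434, 0.127, 0.08], [0.456, 0.146, 0.081]]
[0.43371782 0.11846104 0.15017987]
```

jog_arm(increments=[0.001,0.001,-0.025,0,0,0,0,0,-0.025,0,0,0,0,0,-0.025,0,0,0,0,0,-0.025,0,0,0,0,0,0,0,0,0,0,0,0,0,0,0])

```text
t: 10.25
ee_pos: [0.4347, 0.1193, 0.05]
ee_rot: [-3.141, 0.001, 1.787]
force: [0.5, -0.2, -0.7]
gripper_width: 0.0884
finger_force: 0.0
```

jog_arm(increments=[0,0,0,0,0,0,0,0,0,0,0,0,0,0,0,0,0,0,0,0,0,0,0,0,0,0,0,0,0,0,0,0,0,0,0,0,0,0,0,0,0,0], grip=-1)

```text
t: 10.95
ee_pos: [0.4341, 0.1208, 0.0498]
ee_rot: [3.141, -0.0, 1.79]
force: [-0.1, 0.5, 3.5]
gripper_width: 0.0496
finger_force: 30.0
```

jog_arm(increments=[0,0,0.03,0,0,0,0,0,0.05,0,0,0,0,0,0.05,0,0,0,0.013,-0.025,0,0,0,0,0.013,-0.045,0,0,0,0,0.013,-0.045,0,0,0,0,0.013,-0.045,0,0,0,0,0.013,-0.045,0,0,0,0,0.013,-0.045,0,0,0,0,0.013,-0.045,0,0,0,0])

```text
t: 11.95
ee_pos: [0.5248, -0.1759, 0.1791]
ee_rot: [-3.141, -0.001, 1.79]
force: [1.4, -0.0, -1.0]
gripper_width: 0.0493
finger_force: 30.0
```

jog_arm(increments=[0.013,-0.045,0,0,0,0,0.013,-0.045,0,0,0,0,0.013,-0.045,0,0,0,0,0.009,-0.025,0,0,0,0,0.005,-0.015,0,0,0,0,0,0,0,0,0,0,0,0,0,0,0,0])

```text
t: 12.65
ee_pos: [0.5774, -0.3483, 0.1787]
ee_rot: [-3.14, -0.002, 1.79]
force: [0.0, -0.1, -1.1]
gripper_width: 0.0497
finger_force: 30.0
```

jog_arm(increments=[0.001,-0.001,-0.03,0,0,0,0,0,-0.04,0,0,0,0,0,-0.025,0,0,0,0,0,-0.015,0,0,0,0,0,-0.007,0,0,0,0,0,-0.002,0,0,0,0,0,0,0,0,0,0,0,0,0,0,0])

```text
t: 13.45
ee_pos: [0.5798, -0.3509, 0.0622]
ee_rot: [3.14, 0.002, 1.79]
force: [-0.4, 0.4, -0.6]
gripper_width: 0.0498
finger_force: 30.0
```

```bash
python3 - <<'E'
from meas import *
im,d,M=snap('scene')
cv2.imwrite('pics/p2.png',cv2.resize(im[200:360,100:310,::-1],None,fx=3,fy=3))
print(status.get_obs()['force'],status.get_obs()['ee_pos'])
E
```

```text
[-0.05028492  0.37862333 -0.43452707] [ 0.57975966 -0.35087205  0.06211332]
```

View pics/p2.png

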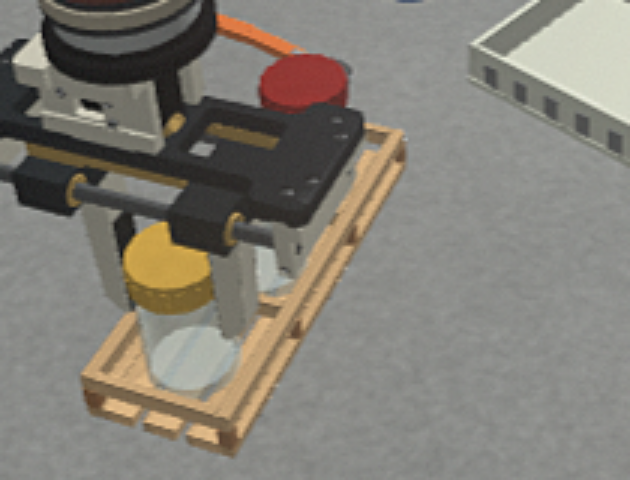

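The yellow jar is over the far bay, its base at crop (195,358) inside the bars. I'll lower the last few mm.

jog_arm(increments=[-0.001,0.001,-0.002,0,0,0,0,0,-0.0015,0,0,0,0,0,0,0,0,0,0,0,0,0,0,0])

```text
t: 13.9
ee_pos: [0.5781, -0.3493, 0.058]
ee_rot: [3.141, 0.0, 1.79]
force: [-0.5, 2.2, 4.7]
gripper_width: 0.0496
finger_force: 30.0
```

jog_arm(increments=[0,0,0,0,0,0,0,0,0,0,0,0,0,0,0,0,0,0,0,0,0,0,0,0,0,0,0.01,0,0,0,0,0,0.03,0,0,0,0,0,0.04,0,0,0,0,0,0.03,0,0,0], grip=0.9)

```text
t: 14.7
ee_pos: [0.5786, -0.3499, 0.1702]
ee_rot: [3.14, 0.002, 1.789]
force: [0.7, -0.1, -0.6]
gripper_width: 0.0882
finger_force: 0.0
```

jog_arm(increments=[-0.0286,0.0112,0,0,0,8.1,-0.0286,0.0112,0,0,0,8.1,-0.0286,0.0112,0,0,0,8.1,-0.0286,0.0112,0,0,0,8.1,-0.0286,0.0112,0,0,0,8.1,-0.0286,0.0112,0,0,0,8.1,-0.0286,0.0112,0,0,0,8.1,-0.0286,0.0112,-0.02,0,0,8.1,0,0,-0.02,0,0,0,0,0,0,0,0,0], grip=-0.1)

```text
t: 15.7
ee_pos: [0.3476, -0.2593, 0.1265]
ee_rot: [3.141, -0.003, 2.919]
force: [0.4, 0.3, 0.2]
gripper_width: 0.0417
finger_force: 0.0
```

```bash
python3 - <<'E'
from meas import *
o=pts(['spoon_steel'],('wrist',))
for c,Q in o['spoon_steel'].items(): print(c,len(Q),*axis(Q,.003,.02))
s=status.get_obs();print(s['ee_pos'],s['ee_rot'],s['gripper_width'])
E
```

```text
wrist 1658 mid [ 0.3494 -0.2587] len 0.1328 yaw -13.6
[ 0.3500754  -0.2603878   0.12786067] [-3.14081513e+00  1.44269439e-03  2.92010412e+00] 0.04187249524346692
```

jog_arm(increments=[0,0.0005,-0.03,0,0,0,0,0,-0.03,0,0,0,0,0,-0.03,0,0,0,0,0,-0.015,0,0,0,0,0,-0.006,0,0,0,0,0,0,0,0,0,0,0,0,0,0,0])

```text
t: 16.5
ee_pos: [0.3503, -0.2599, 0.017]
ee_rot: [-3.141, 0.002, 2.921]
force: [-0.3, -0.3, 0.4]
gripper_width: 0.042
finger_force: 0.0
```

jog_arm(increments=[0,0,-0.003,0,0,0,0,0,0,0,0,0])

```text
t: 16.7
ee_pos: [0.3496, -0.2595, 0.0137]
ee_rot: [-3.141, 0.001, 2.92]
force: [0.3, -0.5, 0.3]
gripper_width: 0.0421
finger_force: 0.0
```

jog_arm(increments=[0,0,0,0,0,0,0,0,0,0,0,0,0,0,0,0,0,0,0,0,0,0,0,0,0,0,0,0,0,0,0,0,0,0,0,0], grip=-1)

```text
t: 17.3
ee_pos: [0.3492, -0.2592, 0.0132]
ee_rot: [-3.142, -0.0, 2.921]
force: [0.8, -0.1, 0.7]
gripper_width: 0.0094
finger_force: 30.0
```

jog_arm(increments=[0,0,0.03,0,0,0,0.01,0,0.04,0,0,0,0.03,0,0.04,0,0,-5,0.04,0.01,0.03,0,0,-5,0.03,0.03,0,0,0,-5,0.02,0.04,0,0,0,-5,0.01,0.045,0,0,0,-5,0.01,0.045,0,0,0,-5,0.005,0.045,0,0,0,-5,0.005,0.045,0,0,0,-5])

```text
t: 18.3
ee_pos: [0.5081, 0.0025, 0.1523]
ee_rot: [-3.141, -0.0, 2.219]
force: [0.8, -0.3, -0.1]
gripper_width: 0.0091
finger_force: 30.0
```

jog_arm(increments=[0.005,0.045,0,0,0,-5,0.005,0.045,0,0,0,-5,0.005,0.045,0,0,0,-5,0.005,0.045,0,0,0,-5,0.005,0.045,0,0,0,-4.7,0.005,0.045,0,0,0,0,0.0075,0.0259,0,0,0,0,0,0,0,0,0,0,0,0,0,0,0,0])

```text
t: 19.2
ee_pos: [0.5453, 0.2962, 0.1518]
ee_rot: [-3.14, 0.001, 1.792]
force: [0.5, 0.1, -0.9]
gripper_width: 0.0094
finger_force: 30.0
```

```bash
python3 - <<'E'
from meas import *
o=pts(['tray','spoon_steel'],('scene','side'))
for c,Q in o['tray'].items(): print(c,len(Q),rect(Q,.022,.03))
for c,Q in o['spoon_steel'].items(): print(c,len(Q),*axis(Q,.1,.2), np.percentile(Q[:,2],[2,50,98]).round(3))
im,d,M=snap('wrist','w1')
s=status.get_obs();print(s['ee_pos'],s['ee_rot'],s['gripper_width'])
E
```

```text
scene 2475 ((0.5707598924636841, 0.3014160990715027), (0.13047844171524048, 0.19642861187458038), 12.377670288085938)
side 2240 ((0.5664071440696716, 0.3002523183822632), (0.1373957395553589, 0.19614049792289734), 12.679370880126953)
scene 86 mid [0.5508 0.27  ] len 0.0808 yaw -76.9 [0.14  0.147 0.15 ]
side 133 mid [0.5433 0.2915] len 0.1346 yaw -75.7 [-0.002  0.145  0.151]
[0.54610422 0.29528531 0.15279056] [-3.14149992e+00  1.44581539e-04  1.78941590e+00] 0.009507471128108073
```

View pics/w1.png

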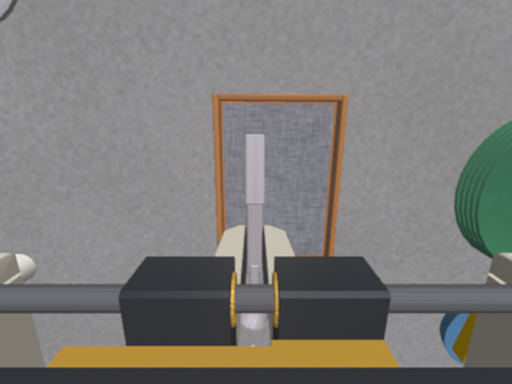

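The steel spoon hangs level and parallel to the tray's long sides, on its left half (columns 245–265, tray 215–345). I'll lower it.

jog_arm(increments=[0,0.003,-0.04,0,0,0,0,0,-0.04,0,0,0,0,0,-0.03,0,0,0,0,0,-0.015,0,0,0,0,0,-0.006,0,0,0,0,0,0,0,0,0,0,0,0,0,0,0])

```text
t: 20.25
ee_pos: [0.5472, 0.2999, 0.0231]
ee_rot: [3.139, -0.001, 1.791]
force: [-0.7, -0.9, 0.7]
gripper_width: 0.0094
finger_force: 30.0
```

jog_arm(increments=[0,0,-0.002,0,0,0,0,0,0,0,0,0,0,0,0,0,0,0])

```text
t: 20.55
ee_pos: [0.5462, 0.2997, 0.0202]
ee_rot: [3.141, -0.0, 1.791]
force: [0.3, -0.3, -1.0]
gripper_width: 0.0092
finger_force: 30.0
```

jog_arm(increments=[0,0,-0.001,0,0,0,0,0,0,0,0,0])

```text
t: 20.75
ee_pos: [0.5462, 0.2997, 0.0192]
ee_rot: [3.141, -0.0, 1.791]
force: [-0.1, -0.3, 4.3]
gripper_width: 0.0094
finger_force: 30.0
```

jog_arm(increments=[0,0,0,0,0,0,0,0,0,0,0,0,0,0,0,0,0,0,0,0,0.005,0,0,0,0,0,0.03,0,0,0,0,0,0.04,0,0,0,0,0,0.04,0,0,0], grip=-0.48)

```text
t: 21.45
ee_pos: [0.5456, 0.2992, 0.1346]
ee_rot: [-3.14, 0.001, 1.791]
force: [0.4, 0.3, 0.4]
gripper_width: 0.024
finger_force: 0.0
```

jog_arm(increments=[-0.0108,-0.0408,0,0,0,7.56,-0.0108,-0.0408,0,0,0,7.56,-0.0108,-0.0408,0,0,0,7.56,-0.0108,-0.0408,0,0,0,7.56,-0.0108,-0.0408,0,0,0,7.56,-0.0108,-0.0408,0,0,0,7.56,-0.0108,-0.0408,0,0,0,7.56,-0.0108,-0.0408,0,0,0,7.56,-0.0108,-0.0408,0,0,0,7.56,-0.0108,-0.0408,0,0,0,7.56], grip=-0.1)

```text
t: 22.45
ee_pos: [0.4375, -0.1103, 0.134]
ee_rot: [-3.141, 0.001, 3.116]
force: [0.4, 0.6, 0.4]
gripper_width: 0.0419
finger_force: 0.0
```

```bash
python3 - <<'E'
from meas import *
vision.capture('side');vision.capture('side');vision.capture('side');vision.capture('side')
o=pts(['spoon_orange'],('wrist',))
for c,Q in o['spoon_orange'].items(): print(c,len(Q),*axis(Q,.003,.02))
o=pts(['spoon_steel'])
for c,Q in o['spoon_steel'].items(): print(c,len(Q),*axis(Q,.008,.03))
s=status.get_obs();print(s['ee_pos'],s['ee_rot'],s['gripper_width'])
E
```

```text
wrist 1645 mid [ 0.4401 -0.1069] len 0.1326 yaw -3.6
side 2318 mid [ 0.5397 -0.2837] len 0.2358 yaw -72.2
[ 0.43841639 -0.10680299  0.13359051] [3.14129915e+00 1.57322181e-04 3.11395456e+00] 0.04176925632112362
```

jog_arm(increments=[0.001,0.0005,-0.04,0,0,-0.8,0,0,-0.04,0,0,0,0,0,-0.02,0,0,0,0,0,-0.013,0,0,0,0,0,-0.005,0,0,0,0,0,0,0,0,0,0,0,0,0,0,0])

```text
t: 23.65
ee_pos: [0.4395, -0.1077, 0.0161]
ee_rot: [-3.141, 0.001, 3.098]
force: [-0.6, -0.1, 0.3]
gripper_width: 0.0416
finger_force: 0.0
```

jog_arm(increments=[0,0,-0.002,0,0,0,0,0,0,0,0,0])

```text
t: 23.85
ee_pos: [0.4393, -0.1081, 0.0141]
ee_rot: [-3.141, 0.001, 3.097]
force: [-0.5, -0.0, 0.1]
gripper_width: 0.0418
finger_force: 0.0
```

jog_arm(increments=[0,0,0,0,0,0,0,0,0,0,0,0,0,0,0,0,0,0,0,0,0,0,0,0,0,0,0,0,0,0,0,0,0,0,0,0], grip=-1)

```text
t: 24.45
ee_pos: [0.4389, -0.108, 0.0136]
ee_rot: [-3.142, -0.0, 3.097]
force: [-0.1, 0.6, 0.5]
gripper_width: 0.0114
finger_force: 30.0
```

jog_arm(increments=[0,0,0.03,0,0,0,0,0,0.045,0,0,0,0,0,0.045,0,0,0,0.015,0.03,0.01,0,0,-7,0.015,0.042,0,0,0,-7.5,0.015,0.042,0,0,0,-7.5,0.015,0.042,0,0,0,-7.5,0.015,0.042,0,0,0,-7.5,0.015,0.042,0,0,0,-7.5,0.015,0.042,0,0,0,-7.5])

```text
t: 25.45
ee_pos: [0.5439, 0.1757, 0.1433]
ee_rot: [-3.141, -0.0, 2.184]
force: [0.1, -0.7, -1.1]
gripper_width: 0.0115
finger_force: 30.0
```

jog_arm(increments=[0.015,0.042,0,0,0,-7.5,0.015,0.042,0,0,0,-7.5,0.015,0.042,0,0,0,-7.9,0.0156,0.0115,0,0,0,0,0,0,0,0,0,0,0,0,0,0,0,0,0,0,0,0,0,0])

```text
t: 26.15
ee_pos: [0.6041, 0.3092, 0.1434]
ee_rot: [-3.14, 0.001, 1.787]
force: [-0.8, 1.2, -0.5]
gripper_width: 0.0113
finger_force: 30.0
```

```bash
python3 - <<'E'
from meas import *
snap('wrist','w2')
o=pts(['spoon_orange'],('scene','side'))
for c,Q in o['spoon_orange'].items(): print(c,len(Q),*axis(Q,.09,.2), np.percentile(Q[:,2],[2,50,98]).round(3))
s=status.get_obs();print(s['ee_pos'],s['ee_rot'],s['gripper_width'])
E
```

```text
[0.60443927 0.31069013 0.14393612] [-3.14148636e+00 -2.27212291e-04  1.78839220e+00] 0.011617537138769755
```

View pics/w2.png

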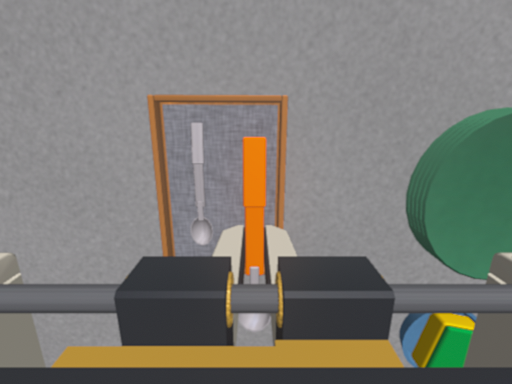

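The steel spoon lies flat at column 200, bowl up, and the orange spoon hangs parallel. I overshot x by 15 mm, so I'll correct that first and then lower.

jog_arm(increments=[-0.0149,-0.002,0,0,0,0,0,0,-0.04,0,0,0,0,0,-0.04,0,0,0,0,0,-0.022,0,0,0,0,0,-0.013,0,0,0,0,0,-0.005,0,0,0,0,0,0,0,0,0,0,0,0,0,0,0])

```text
t: 27.2
ee_pos: [0.5908, 0.3099, 0.0251]
ee_rot: [3.139, -0.001, 1.789]
force: [-0.5, -0.8, 0.1]
gripper_width: 0.0118
finger_force: 30.0
```

jog_arm(increments=[0,0,-0.003,0,0,0,0,0,0,0,0,0,0,0,-0.001,0,0,0,0,0,0,0,0,0])

```text
t: 27.6
ee_pos: [0.5897, 0.3096, 0.0197]
ee_rot: [3.141, -0.0, 1.79]
force: [0.2, -0.4, -0.4]
gripper_width: 0.0113
finger_force: 30.0
```

jog_arm(increments=[0,0,-0.0005,0,0,0,0,0,0,0,0,0,0,0,0,0,0,0,0,0,0,0,0,0,0,0,0.005,0,0,0,0,0,0.03,0,0,0,0,0,0.045,0,0,0,0,0,0.045,0,0,0], grip=-0.48)

```text
t: 28.4
ee_pos: [0.5892, 0.3093, 0.1452]
ee_rot: [-3.14, 0.001, 1.789]
force: [0.4, 0.3, -0.3]
gripper_width: 0.0245
finger_force: 0.0
```

jog_arm(increments=[-0.0151,-0.0372,0,0,0,0,-0.0151,-0.0372,0,0,0,0,-0.0151,-0.0372,0,0,0,0,-0.0151,-0.0372,0,0,0,0,-0.0151,-0.0372,0,0,0,0,-0.0151,-0.0372,0,0,0,0,-0.0151,-0.0372,0,0,0,0,-0.0151,-0.0372,0,0,0,0,0,0,0,0,0,0,0,0,0,0,0,0], grip=1)

```text
t: 29.4
ee_pos: [0.4691, 0.0112, 0.1447]
ee_rot: [3.14, -0.0, 1.787]
force: [0.9, 0.5, -0.0]
gripper_width: 0.0922
finger_force: 0.0
```

```bash
python3 - <<'E'
from meas import *
o=pts(['snack_cup'],('wrist','side'))
for c,Q in o['snack_cup'].items(): print(c,len(Q),*top(Q,.057,.09),np.percentile(Q,[2,50,98],0).round(3).tolist())
im,d,M=snap('scene'); P=world(d,M)
cv2.imwrite('pics/tray.png',cv2.resize(im[110:190,290:390,::-1],None,fx=6,fy=6))
s=status.get_obs();print(s['ee_pos'],s['ee_rot'],s['gripper_width'])
E
```

```text
wrist 3784 [0.47   0.0137] 0.0311 [0.4693 0.0164] 3562 [[0.443, -0.013, 0.022], [0.469, 0.018, 0.07], [0.497, 0.043, 0.072]]
[0.4693431  0.01341044 0.14400641] [ 3.14121224e+00 -4.62694834e-04  1.79237834e+00] 0.09295470805844123
```

View pics/tray.png

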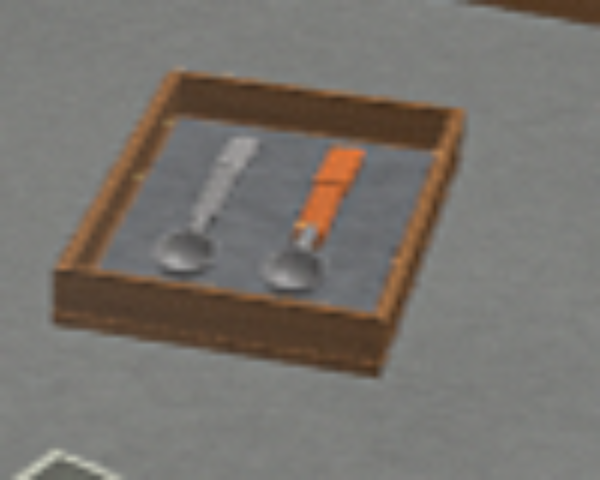

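Both spoons lie flat in the tray, bowls up at (185,250) and (295,268), handles parallel to its long sides. The cup is next.

jog_arm(increments=[0.001,0.001,-0.025,0,0,0,0,0,-0.025,0,0,0,0,0,-0.025,0,0,0,0,0,-0.015,0,0,0,0,0,-0.005,0,0,0,0,0,0,0,0,0])

```text
t: 30.25
ee_pos: [0.4697, 0.0135, 0.0485]
ee_rot: [-3.14, -0.0, 1.791]
force: [-0.9, -0.4, 0.8]
gripper_width: 0.093
finger_force: 0.0
```

jog_arm(increments=[0,0,0,0,0,0,0,0,0,0,0,0,0,0,0,0,0,0,0,0,0,0,0,0,0,0,0,0,0,0,0,0,0,0,0,0], grip=-1)

```text
t: 30.85
ee_pos: [0.47, 0.0129, 0.0494]
ee_rot: [3.141, -0.0, 1.789]
force: [-0.9, -0.3, 4.2]
gripper_width: 0.0611
finger_force: 30.0
```

jog_arm(increments=[0,0,0.03,0,0,0,0,0,0.03,0,0,0,0,0,0.03,0,0,0,0.0354,-0.0041,0,0,0,0,0.0354,-0.0041,0,0,0,0,0.0354,-0.0041,0,0,0,0,0.0354,-0.0041,0,0,0,0,0.0254,-0.0041,0,0,0,0,0.01,0,0,0,0,0,0,0,0,0,0,0])

```text
t: 31.85
ee_pos: [0.6475, -0.0078, 0.138]
ee_rot: [-3.141, 0.0, 1.789]
force: [-0.3, 0.5, -1.6]
gripper_width: 0.0618
finger_force: 30.0
```

jog_arm(increments=[0,0,-0.03,0,0,0,0,0,-0.025,0,0,0,0,0,-0.015,0,0,0,0,0,-0.008,0,0,0,0,0,-0.004,0,0,0,0,0,0,0,0,0,0,0,0,0,0,0,0,0,0,0,0,0])

```text
t: 32.65
ee_pos: [0.6475, -0.0077, 0.0581]
ee_rot: [3.14, 0.0, 1.79]
force: [0.7, 0.7, -0.8]
gripper_width: 0.0614
finger_force: 30.0
```

jog_arm(increments=[0,0,-0.002,0,0,0,0,0,-0.001,0,0,0,0,0,0,0,0,0,0,0,0,0,0,0])

```text
t: 33.05
ee_pos: [0.647, -0.0076, 0.0546]
ee_rot: [3.141, -0.0, 1.79]
force: [-1.5, -0.7, 2.1]
gripper_width: 0.0613
finger_force: 30.0
```

jog_arm(increments=[0,0,0,0,0,0,0,0,0,0,0,0,0,0,0,0,0,0,0,0,0,0,0,0,0,0,0.01,0,0,0,0,0,0.03,0,0,0,0,0,0.04,0,0,0,0,0,0.04,0,0,0,0,0,0.03,0,0,0,0,0,0,0,0,0], grip=0.85)

```text
t: 34.05
ee_pos: [0.65, -0.0083, 0.2105]
ee_rot: [3.13, 0.003, 1.789]
force: [0.0, -0.2, -0.3]
gripper_width: 0.0862
finger_force: 0.0
```

```bash
python3 - <<'E'
from meas import *
im,d,M=snap('side','end'); cv2.imwrite('pics/endb.png',cv2.resize(im[90:340,110:450,::-1],(800,588)))
o=pts(['jar_red','jar_yellow','snack_cup'])
for n in o:
  for c,Q in o[n].items(): print(n,c,*top(Q,.06,.1),np.percentile(Q[:,2],98).round(3))
E
```

```text
jar_red scene [ 0.5468 -0.2056] 0.027 [ 0.5525 -0.212 ] 742 0.09
jar_red side [ 0.544  -0.2065] 0.0271 [ 0.5371 -0.2115] 516 0.089
jar_yellow scene [ 0.5787 -0.3484] 0.0264 [ 0.5844 -0.3541] 1068 0.09
jar_yellow side [ 0.5746 -0.3489] 0.0279 [ 0.5685 -0.3536] 642 0.089
snack_cup scene [ 0.6475 -0.0081] 0.0314 [ 0.6515 -0.0153] 584 0.077
snack_cup side [ 0.6416 -0.0078] 0.0319 [ 0.6374 -0.0138] 337 0.077
```

View pics/endb.png

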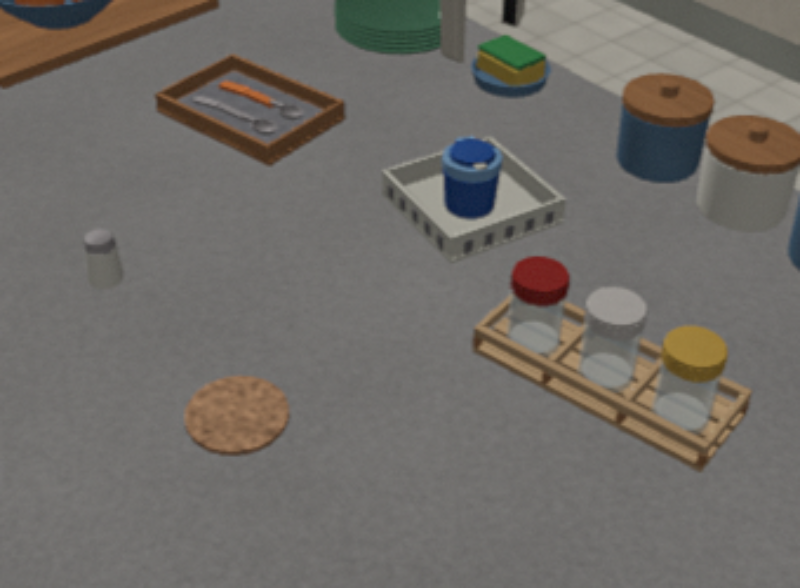

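Everything is in place: three jars upright in the rack (lids at (540,280), (615,312), (693,352)), both spoons in the tray, and the cup upright in the basket at (470,178). The gripper is clear of all of them.

```bash
python3 -c "
from station import ticket; print(ticket.finish_job())"
```

```text
the job is handed in; nothing more can be done
None
```

The job is handed in at about 34 s of the 120 s: the red and yellow jars stand upright in the rack's two end bays, both spoons lie side by side, flat and bowl up in the tray, and the snack cup stands upright in the basket, with the white-lidded jar still in its bay.

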